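# Tip the front roller off the counting tray

## Robot

A 6-joint arm with a two-finger parallel gripper is mounted at the origin on the work surface. World frame = base frame: x ahead of the robot, y to its left, z up, the work surface at z = 0. Lengths are in mm, angles in rad, forces in N, time in s.
With the tool pointing down it reaches from about 275 to 750 mm from the base axis. Payload 10.2 kg.
Tool frame: the origin (TCP) lies at the very end of the fingers, on their centre line; the grasp point (between the pads) lies 19 mm behind it; z points along the fingers, x is the direction in which the jaws open and shut, and the axes are right-handed (so a half turn about z gives the same grasp; the last joint's range is limited). The gripper opens to 85 mm and grips with 20 to 120 N. Pads are 22 mm wide; open, the fingers measure 114 mm over their backs; the gripper's body (76 mm by 85 mm) begins 54 mm behind the grasp point. The pads swing forward as they close: fully open they stand 13 mm farther back than shut.
Start: joints at [1.082, 0.313, 1.498, -0, 1.331, -0.223], TCP at [137.92, 506.566, 209.094] pointing down, gripper open.
Joint ranges: [-2.94, 2.94], [-0.97, 2.17], [0.19, 2.56], [-1.23, 4.37], [0.02, 3.11], [-2.88, 2.88]. Speed limits (rad/s): [2.39, 2.39, 3.01, 3.14, 3.14, 3.14].

## Interface

Orientations are given as a unit quaternion [w, x, y, z].
In Python, from rig import telemetry, capture, camera_model, finish_job gives the robot as it stands.
- The arm moves only by the shell command python3 -m inch 'ROWS' [FORCE]. ROWS is JSON, a list of rows, each a list of 5 numbers: the shift along the tool's x, y, z in m, then the turn about the tool's z in rad, then the finger opening in m, from 0 to 0.0854. A call has exactly 5 rows; each row shifts and turns the pose as measured when the row begins, along the tool's axes as they then stand; what a row does not reach is not made up. A row lasts 1/12 s, in which the tool goes at most 41.7 mm and 7.16 degrees, less where a joint would pass 70% of its speed; a pose out of reach is approached as far as the arm can. A call with a gripper value outside its range is refused whole. The fingers move at their own pace and stop on an object; FORCE is the grip in N (left out, the last holds). Time passes only in rows, so rows that do not move let the fingers close, or fill a call up. It gives the time, the measured TCP pose, the force and the opening at its end, in the units of the state.
- telemetry.sense(): the state, without advancing time (a new reading comes with each control period).
- capture(name): name is "scene" or "side" or "wrist"; returns the picture (400x640x3 uint8, blue, green, red); there is no depth.
- camera_model(name): a dict with "mtx" (3x3 intrinsics, pixels), "k1" (the pictures are not rectified: a ray, as slopes to the right and down, at radius r is drawn at 1 + k1 r^2 times it, then the intrinsics apply), "camera_from_world" (4x4, takes a point from world to camera coordinates). Camera axes: x right, y down, z forward; pixel columns grow to the right and rows downward; lengths in mm; the calibration is good to about 2 mm. A picture is of the moment at which its call begins: read the wrist's pose just before it. camera_model takes no time and is no camera call; for the wrist camera it gives the pose at the moment of the call.
- finish_job(): hands the job in, once; it reports no verdict.
The state is a dict: "time_s": time; "joints": joint angles; "dq": joint speeds; "tau": joint torques, N m; "eef_pos": TCP position; "ee_rot": TCP orientation; "force": force on the tool from outside, world axes, zero at the start; "wrist_torque": the same for the moment, N m; "grip_width": opening from 0.0 (shut) to 1.0 (fully open).
Only numpy, scipy, OpenCV 4.12 (cv2) and the standard library are available. Lean on these libraries where they do the work, as an engineer would, in place of code of your own. Each camera call takes 0.05 s, during which the arm holds its last target. There are 200 camera calls.

## Task

Stand the catch pan (the low steel pan with the upright wooden handle) on the bench with its pocket under the lip of the hinged counting tray. Then raise the tray by its handle bar so that only the front steel roller rolls off the lip into the pan while the back roller stays in its row, lower the tray back down to rest, and let go.

Things in the scene. Friction and masses are not known exactly. Their poses are not given: they have to be found in the camera images.
- handle (a point): Middle of the tray's handle: a level round bar 12 mm thick, 72 mm clear between its bends, 61 mm above the bench at rest. Frame fixed to the tray: x along its floor from handle to lip, y along the bar, z up out of the floor. The lip is at x +175, z -20 mm here; the tray's rear wall at x +75 mm. Raising the bar swings the 0.3 kg tray freely about the lip, up to 80 degrees; let go, it falls back.
- lip (a point): Middle of the lip, the open front edge of the pale wooden counting tray (100 by 70 mm, side walls 14 mm, on a fixed green stand), 66 mm above the bench, its underside 61 mm. The tray's hinge axis runs through it along y; axes as for the handle. At rest the floor slopes, lip end 8 degrees higher. Beneath the lip is free space for the pan; the stand's uprights begin 20 mm behind it.
- pan: Catch pan, 0.3 kg, 110 (x) by 96 mm (y); origin: centre of underside. Pocket at x -55 to +11 mm, inside 60 by 90, walls 34 high. Handle: upright wooden fin at x +33, 30 long (x), 12 thick (y), top at z 68. In use its +x runs as the tray's x, origin 45 mm beyond the lip, so the pocket's end wall is 10 mm under the tray: lower it further out, then move it in. Starts within 50 degrees of that heading.
- front_roller: Steel roller with domed ends, 16 mm thick, 56 mm long, 80 g, lying across the tray in the row next to the lip, resting back against a rib 4 mm high. Origin at its centre, y along its length. It rolls off once the tray has been raised more than 8 degrees (bar up 25 mm) and drops within 30 mm in front of the lip. Raising the tray by 20 to 40 degrees is right.
- back_roller: The same kind of roller in the second row of the tray, 24 mm further from the lip, held by the rib in front of it, which it climbs over only when the tray is raised beyond about 60 degrees. Origin at its centre, y along its length. It stays there.
Things that resemble listed ones, but are neither listed nor needed, are in the scene too. There is more than one size of the part that bears handle; the job needs the smallest. Leave any purple look-alike of the front_roller alone.

How it is judged (in metres and radians):
On the way:
1. the front roller lies in the pan's pocket while the tray is still raised (bar at least 25 mm from its rest place) and the back roller is in its row (x of front_roller in the frame of pan between -0.054 and 0.01 m and y of front_roller in the frame of pan between -0.047 and 0.047 m and z of front_roller in the frame of pan between 0.002 and 0.03 m and x of back_roller in the frame of handle between 0.118 and 0.145 m and y of back_roller in the frame of handle between -0.02 and 0.02 m and z of back_roller in the frame of handle between -0.02 and -0.006 m and distance of handle from where it was at the start of the episode above 0.025 m), for 0.1 s.
At the end, for the whole second after the job is handed in: The front roller lies in the pocket of the pan, the pan stands still and upright (within 6 degrees) on the bench, the back roller is still in the second row of the tray, and the tray is back at rest (bar within 10 mm of where it started) (x of front_roller in the frame of pan between -0.054 and 0.01 m and y of front_roller in the frame of pan between -0.047 and 0.047 m and z of front_roller in the frame of pan between 0.002 and 0.03 m and x of back_roller in the frame of handle between 0.118 and 0.145 m and y of back_roller in the frame of handle between -0.02 and 0.02 m and z of back_roller in the frame of handle between -0.02 and -0.006 m and distance of handle from where it was at the start of the episode below 0.01 m and angle between pan's own z axis and vertical below 0.1 rad and height (world z) of pan below 0.006 m and linear speed of pan below 0.02 m/s); the robot touches nothing.
It also fails if it takes over 64 s, if anything falls off the work surface, if the arm or the gripper's body presses on something with over 40 N, if the wrist force passes 120 N, or if a joint passes its speed limit or range.

## Working session

There is one attempt and no reset: what is moved stays moved. The work goes in short steps, Python scripts to look and compute and a shell command to move; the robot and the scene stay as the last step left them, time stands still between calls to the robot, and variables do not carry over. Pictures are saved under pics/ and viewed, about 8 in all and at most 12, crops included, and the job is handed in when it is done.

```bash
mkdir -p pics; ls; python3 - <<'E'
from rig import telemetry, capture, camera_model
import cv2
print(telemetry.sense())
for n in ("scene","side"):
    cv2.imwrite(f"pics/{n}0.png",capture(n)); m=camera_model(n); print(n,m["mtx"],m["k1"],m["camera_from_world"])
E
```

```text
pics
{'time_s': 0.0, 'joints': array([ 1.08159230e+00,  3.13453934e-01,  1.49844789e+00,  2.60152090e-05,
        1.33098275e+00, -2.23431552e-01]), 'dq': array([-0.00065014, -0.00050378,  0.00061743,  0.00115462,  0.00101652,
       -0.0001888 ]), 'tau': array([ 9.03134569e-04, -4.12277627e+01, -2.59737450e+01, -1.63190757e-04,
        4.21080054e-03, -2.70320470e-05]), 'eef_pos': array([137.77808798, 506.30530173, 208.52901054]), 'ee_rot': array([ 2.57252978e-04,  7.94562820e-01,  6.07181611e-01, -5.92657333e-04]), 'force': array([ 0.66937456,  0.68046264, -0.66267692]), 'wrist_torque': array([-0.02106423,  0.02793523, -0.00707469]), 'grip_width': 0.999738107406342}
scene [[401.15886568   0.         328.1801294 ]
 [  0.         401.15886568 205.40816363]
 [  0.           0.           1.        ]] 0.006301860086537316 [[ 5.35866080e-01  8.43990135e-01  2.29825180e-02 -3.18510730e+02]
 [ 5.42710175e-01 -3.23469943e-01 -7.75134093e-01 -2.07364922e+02]
 [-6.46771374e-01  4.27840914e-01 -6.31378605e-01  1.20381139e+03]
 [ 0.00000000e+00  0.00000000e+00  0.00000000e+00  1.00000000e+00]]
side [[503.01059318   0.         313.80473551]
 [  0.         503.01059318 201.9306965 ]
 [  0.           0.           1.        ]] -0.012133559233477632 [[ 9.60611424e-01 -2.77418660e-01 -1.62658917e-02 -4.64080396e+02]
 [-2.23611786e-01 -7.36890147e-01 -6.37958213e-01  1.89714774e+02]
 [ 1.64995337e-01  6.16467192e-01 -7.69899175e-01  1.23639363e+03]
 [ 0.00000000e+00  0.00000000e+00  0.00000000e+00  1.00000000e+00]]
```

View pics/scene0.png

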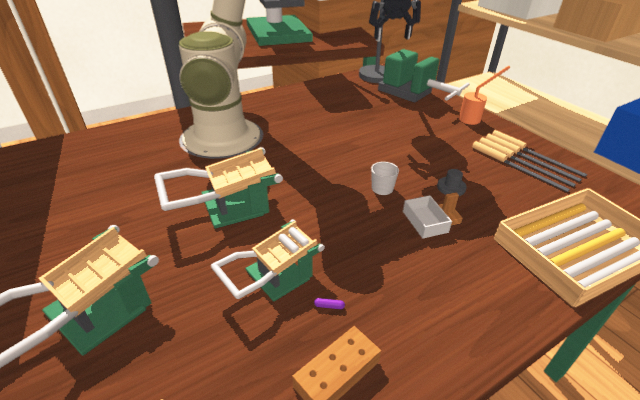

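View pics/side0.png

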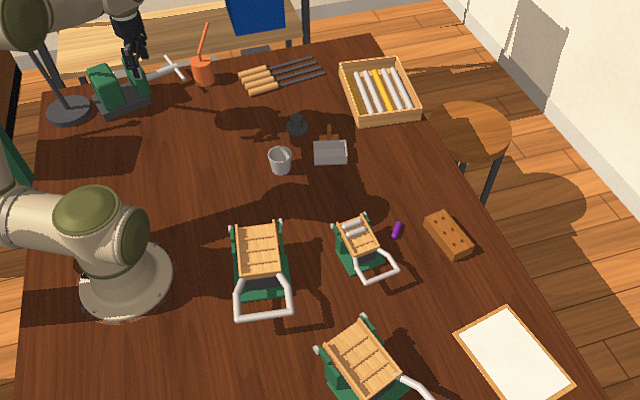

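The smallest tray, the one holding rollers, is at about (285,255) in scene and (360,245) in side. The pan is at (430,213) in scene and (330,150) in side. Next I'll enlarge both.

```bash
python3 - <<'E'
import cv2,numpy as np
a=cv2.imread("pics/scene0.png");b=cv2.imread("pics/side0.png")
def crop(im,x,y,w,h,s): return cv2.resize(im[y:y+h,x:x+w],None,fx=s,fy=s,interpolation=cv2.INTER_CUBIC)
# tray: scene (205,215)+ (125x95)*3 ; side (320,200)+...
t=np.hstack([crop(a,205,212,130,95,3),crop(b,310,200,130,95,3)])
p=np.hstack([crop(a,370,155,130,95,3),crop(b,265,95,130,95,3)])
cv2.imwrite("pics/c1.png",np.vstack([t,p]))
E
```

```text
(no output)
```

View pics/c1.png

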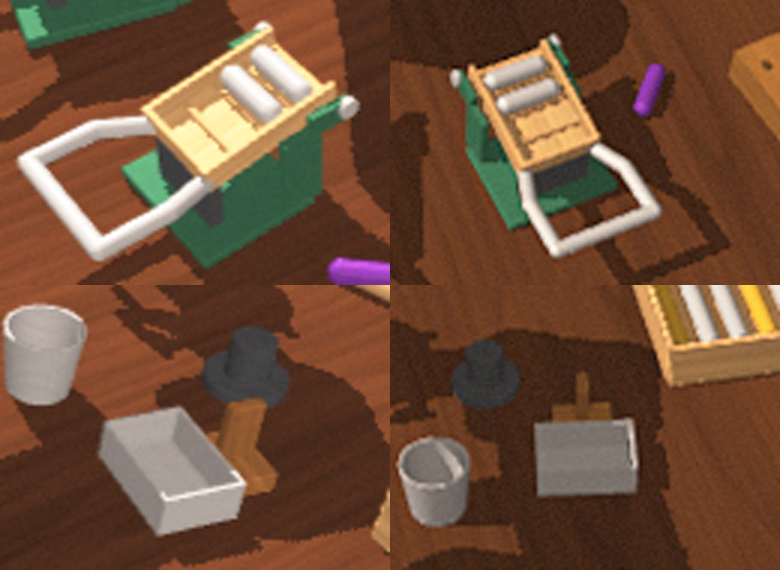

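```bash
cat > h.py <<'E'
import numpy as np, cv2
from scipy.optimize import least_squares
from rig import camera_model
def proj(n,P,m=None):
    m=m or camera_model(n); T=np.array(m["camera_from_world"]); K=np.array(m["mtx"])
    c=np.atleast_2d(P)@T[:3,:3].T+T[:3,3]; s=c[:,:2]/c[:,2:]
    s=s*(1+m["k1"]*(s**2).sum(1,keepdims=True)); return s@K[:2,:2].T+K[:2,2]
def tri(obs,z=None,m={}):  # obs: list of (cam,(u,v)); z fixes height
    f=lambda p:np.concatenate([(proj(n,np.r_[p[:2],z if z is not None else p[2]],m.get(n))[0]-np.array(u)) for n,u in obs])
    r=least_squares(f,[400,0,50] if z is None else [400,0]); return r.x,r.fun
def fit(L,obs,z0=0,x0=(400,0,1.5),m={}):  # L: name->local pt ; obs list (cam,local,uv)
    def f(p):
        c,s=np.cos(p[2]),np.sin(p[2]); out=[]
        for n,l,u in obs:
            l=np.array(l,float); out.append(proj(n,[p[0]+c*l[0]-s*l[1],p[1]+s*l[0]+c*l[1],z0+l[2]],m.get(n))[0]-np.array(u))
        return np.concatenate(out)
    r=least_squares(f,x0,x_scale=[10,10,.1]); return r.x,r.fun
E
python3 - <<'E'
from h import *
np.set_printoptions(precision=1,suppress=True)
A,B="scene","side"
for nm,o in dict(barL=[(A,(213.3,265.3)),(B,(366,282.7))],barR=[(A,(238.3,295.3)),(B,(398.3,270))],pinL=[(A,(292.3,222)),(B,(332,225.7))],pinR=[(A,(321.7,247.7)),(B,(365,214))],fin=[(A,(451.5,192)),(B,(329,123))]).items(): print(nm,*tri(o))
for nm,o in dict(pA=[(A,(404.3,201)),],pB=[(A,(430,196.7))],pC=[(A,(450.7,222.3))],pD=[(A,(424.3,226.7))],s1=[(B,(313.7,141.7))],s2=[(B,(347.3,140.7))],s3=[(B,(347.7,155.7))],s4=[(B,(314,156.7))]).items(): print(nm,*tri(o,34))
E
```

```text
barL [ 545.8 -214.3   65.9] [-0.   0.  -0.  -0.1]
barR [ 629.5 -202.1   63.6] [-0.2  0.2 -0.2 -0.3]
pinL [519.5 -40.   69.7] [-0.1  0.1 -0.  -0.1]
pinR [610.5 -26.9  68.1] [-0.2  0.2 -0.1 -0.3]
fin [619.6 305.6  79.8] [ 0.8 -1.   0.3  1.8]
pA [551.6 234.4] [-0. -0.]
pB [570.2 297.2] [-0. -0.]
pC [660.5 272.3] [0. 0.]
pD [641.4 212.8] [0. 0.]
s1 [569.1 297. ] [-0.  0.]
s2 [665.4 271.9] [-0.  0.]
s3 [646.6 212.4] [-0. -0.]
s4 [552.7 236.9] [-0.  0.]
```

```bash
R='a'; python3 -m inch '[[-0.0044,0.0346,0,0,0.085],[-0.0044,0.0346,0,0,0.085],[-0.0044,0.0346,0,0,0.085],[-0.0044,0.0346,0,0,0.085],[-0.0044,0.0346,0,0,0.085]]' 30
python3 -m inch '[[-0.0044,0.0346,0,0,0.06],[-0.0044,0.0346,0,0,0.06],[-0.0044,0.0346,0,0,0.06],[-0.0044,0.0346,0,0,0.06],[-0.0044,0.0346,0,0,0.06]]'
python3 -m inch '[[-0.0044,0.0346,0,0,0.045],[-0.0044,0.0346,0,0,0.045],[-0.0044,0.0346,0,0,0.045],[-0.0044,0.0346,0,0,0.045],[-0.0044,0.0346,0,0,0.045]]'
python3 -m inch '[[0,0,0,0.105,0.045],[0,0,0,0.105,0.045],[0,0,0,0.105,0.045],[0,0,0,0.105,0.045],[0,0,0,0.105,0.045]]'
python3 -m inch '[[0,0,0,0.105,0.045],[0,0,0,0.105,0.045],[0,0,0,0.105,0.045],[0,0,0,0.105,0.045],[0,0,0,0.105,0.045]]'
python3 -m inch '[[0,0,0,0.105,0.045],[0,0,0,0.105,0.045],[0,0,0,0.105,0.045],[0,0,0,0.105,0.045],[0,0,0,0.105,0.045]]'
```

```text
time_s: 0.52
eef_pos: [298.7, 439.2, 207.0]
ee_rot: [-0.0, 0.791, 0.612, -0.002]
force: [-0.8, 1.1, -0.2]
grip_width: 0.994
time_s: 0.93
eef_pos: [467.5, 369.0, 205.0]
ee_rot: [-0.0, 0.791, 0.612, -0.004]
force: [0.3, -0.1, -0.9]
grip_width: 0.707
time_s: 1.35
eef_pos: [636.1, 298.7, 201.7]
ee_rot: [-0.001, 0.791, 0.611, -0.006]
force: [0.5, -0.0, 0.1]
grip_width: 0.53
time_s: 1.77
eef_pos: [642.3, 291.8, 193.9]
ee_rot: [0.0, 0.928, 0.371, -0.01]
force: [-0.0, 0.6, 0.1]
grip_width: 0.525
time_s: 2.18
eef_pos: [641.6, 291.2, 190.2]
ee_rot: [0.004, 0.994, 0.104, -0.013]
force: [0.2, 0.5, 0.2]
grip_width: 0.525
time_s: 2.6
eef_pos: [640.8, 291.0, 187.0]
ee_rot: [0.008, 0.985, -0.171, -0.014]
force: [0.1, 0.5, -1.1]
grip_width: 0.527
```

```bash
python3 - <<'E'
from h import *
from rig import capture, telemetry
import pickle
s=telemetry.sense(); print(s["eef_pos"],s["ee_rot"])
m=camera_model("wrist"); im=capture("wrist"); cv2.imwrite("pics/w1.png",im); pickle.dump(m,open("w1.pkl","wb"))
print(proj("wrist",[[621.4,307.5,68],[607,254.4,34]],m))
E
```

```text
[640.77984093 290.98434093 187.00488964] [ 0.00830032  0.98510814 -0.17116574 -0.01397639]
[[301.20040005 171.23691336]
 [309.12977093 211.36046636]]
```

View pics/w1.png

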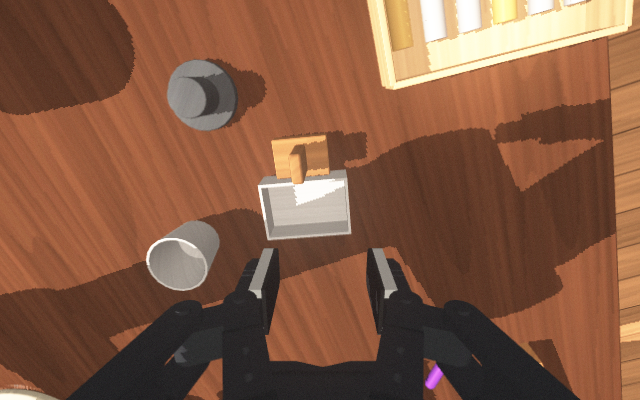

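```bash
python3 - <<'E'
from h import *
import pickle
np.set_printoptions(precision=1,suppress=True)
m={"wrist":pickle.load(open("w1.pkl","rb"))}
A,B,W="scene","side","wrist"
c=[(11,48,34),(11,-48,34),(-55,-48,34),(-55,48,34)]
ow=[(W,c[0],(260,185)),(W,c[1],(347,171)),(W,c[2],(350,236)),(W,c[3],(269,240))]
oa=[(A,c[0],(430,196.7)),(A,c[1],(450.7,222.3)),(A,c[2],(424.3,226.7)),(A,c[3],(404.3,201))]
ob=[(B,c[0],(313.7,141.7)),(B,c[1],(347.3,140.7)),(B,c[2],(347.7,155.7)),(B,c[3],(314,156.7))]
for o in (ow,oa+ob,ow+oa+ob):
    x,r=fit(None,o,x0=(610,270,1.3),m=m); print(x[:2],np.degrees(x[2]),x[:2]+33*np.array([np.cos(x[2]),np.sin(x[2])]),r)
E
```

```text
[610.2 279.6] 76.5968449722369 [617.8 311.7] [-2.2 -0.4  0.5  4.7  2.4 -4.  -0.7 -0.6]
[612.8 275.2] 74.54607897261523 [621.6 307. ] [ 0.2 -0.3  0.7  0.3 -0.3  1.4  0.3 -0.  -0.  -0.4 -1.2 -0.  -0.4  0.9
 -0.1  0.5]
[610.6 278.8] 76.11647006480452 [618.5 310.8] [-1.5 -0.2  1.3  5.6  2.6 -3.1 -0.5 -0.4  0.1 -1.3  1.6 -1.1  1.2  0.5
  0.6 -0.5 -1.2 -0.7 -2.4 -1.  -1.  -0.2 -0.6  0.2]
```

```bash
python3 -m inch '[[-0.005,-0.002,0.015,-0.02,0.045],[-0.005,-0.002,0.015,-0.02,0.045],[-0.005,-0.002,0.015,-0.02,0.045],[-0.005,-0.002,0.015,-0.02,0.045],[-0.005,-0.002,0.015,0,0.045]]'
python3 -m inch '[[0,0,0,0,0.045],[0,0,0,0,0.045],[0,0,0,0,0.045],[0,0,0,0,0.045],[0,0,0,0,0.045]]'
```

```text
time_s: 3.07
eef_pos: [618.5, 307.1, 111.2]
ee_rot: [0.007, 0.992, -0.128, -0.012]
force: [1.0, 0.0, 0.3]
grip_width: 0.524
time_s: 3.48
eef_pos: [617.5, 306.9, 109.5]
ee_rot: [0.008, 0.992, -0.124, -0.015]
force: [-0.7, 1.1, 0.2]
grip_width: 0.525
```

```bash
python3 -m inch '[[0.001,0,0.014,0,0.045],[0.001,0,0.014,0,0.045],[0.001,0,0.014,0,0.045],[0.001,0,0.014,0,0.045],[0.001,0,0.014,0,0.045]]'
python3 -m inch '[[0,0,0,0,0.0],[0,0,0,0,0.0],[0,0,0,0,0.0],[0,0,0,0,0.0],[0,0,0,0,0.0]]' 40
python3 -m inch '[[0,0,0,0,0.0],[0,0,0,0,0.0],[0,0,0,0,0.0],[0,0,0,0,0.0],[0,0,0,0,0.0]]' 40
```

```text
time_s: 3.9
eef_pos: [625.6, 305.2, 45.3]
ee_rot: [0.005, 0.992, -0.124, -0.008]
force: [-0.3, -0.3, 0.4]
grip_width: 0.529
time_s: 4.32
eef_pos: [625.6, 304.9, 45.9]
ee_rot: [0.005, 0.992, -0.124, -0.008]
force: [0.5, -0.4, -3.8]
grip_width: 0.109
time_s: 4.73
eef_pos: [626.0, 304.9, 46.8]
ee_rot: [0.005, 0.992, -0.124, -0.008]
force: [-0.4, -0.1, -3.0]
grip_width: 0.112
```

```bash
python3 -m inch '[[0,0,0,0,0.03],[0,0,0,0,0.03],[0,0,0.007,0,0.03],[0,0,0.006,0,0.03],[0,0,0.005,0,0.03]]'
python3 -m inch '[[0,0,0,0,0.0],[0,0,0,0,0.0],[0,0,0,0,0.0],[0,0,0,0,0.0],[0,0,0,0,0.0]]' 50
python3 -m inch '[[0,0,-0.01,0,0.0],[0,0,-0.01,0,0.0],[0,0,-0.01,0,0.0],[0,0,-0.01,0,0.0],[0,0,-0.01,0,0.0]]'
python3 - <<'E'
import cv2,numpy as np
from rig import capture
a=capture("scene")[130:260,370:500];b=capture("side")[60:190,265:395]
cv2.imwrite("pics/l1.png",cv2.resize(np.hstack([a,b]),None,fx=3,fy=3,interpolation=cv2.INTER_CUBIC))
E
```

```text
time_s: 5.15
eef_pos: [627.4, 305.2, 30.5]
ee_rot: [0.004, 0.992, -0.124, -0.005]
force: [0.5, 0.1, -0.8]
grip_width: 0.351
time_s: 5.57
eef_pos: [626.9, 304.9, 29.0]
ee_rot: [0.004, 0.992, -0.124, -0.006]
force: [-0.6, -0.6, 0.5]
grip_width: 0.127
time_s: 5.98
eef_pos: [625.9, 304.9, 80.3]
ee_rot: [0.005, 0.992, -0.124, -0.009]
force: [0.4, 0.9, -3.6]
grip_width: 0.126
```

View pics/l1.png

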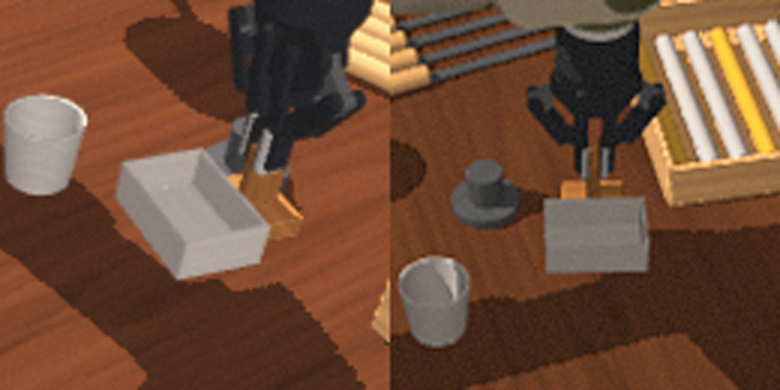

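The pan is lifted and level, held by its fin, with its underside about 51 mm up. Next I'll carry it towards the tray.

```bash
python3 -m inch '[[-0.001,0.012,-0.002,0,0],[-0.002,0.022,-0.002,0,0],[-0.002,0.026,-0.001,0,0],[-0.003,0.027,-0.001,0,0],[-0.003,0.027,-0.001,0,0]]'
python3 -m inch '[[-0.003,0.027,-0.001,0,0],[-0.003,0.027,-0.001,0,0],[-0.002,0.026,-0.001,0,0],[-0.002,0.022,-0.001,0,0],[-0.001,0.01,0,0,0]]'
python3 -m inch '[[0,0,0,-0.078,0],[0,0,0,-0.078,0],[0,0,0,-0.078,0],[0,0,0,-0.078,0],[0,0,0,-0.078,0]]'
```

```text
time_s: 6.5
eef_pos: [586.6, 198.5, 89.2]
ee_rot: [0.004, 0.993, -0.121, -0.007]
force: [0.0, -0.0, -3.7]
grip_width: 0.124
time_s: 6.92
eef_pos: [544.9, 85.4, 94.4]
ee_rot: [0.004, 0.993, -0.122, -0.007]
force: [-0.1, 0.1, -2.2]
grip_width: 0.125
time_s: 7.33
eef_pos: [544.4, 83.4, 94.6]
ee_rot: [0.002, 0.997, 0.078, -0.008]
force: [-0.3, -0.4, -3.7]
grip_width: 0.128
```

```bash
python3 -m inch '[[0,0,0.01,0.004,0],[0,0,0.013,0.004,0],[0,0,0.013,0.004,0],[0,0,0.013,0,0],[0,0,0.009,0,0]]'
python3 - <<'E'
import cv2,numpy as np
from rig import capture,telemetry
s=telemetry.sense();print(s["eef_pos"],s["ee_rot"],s["force"])
a=capture("scene");b=capture("side");cv2.imwrite("pics/sc2.png",a);cv2.imwrite("pics/sd2.png",b)
a=a[165:295,230:360];b=b[125:255,305:435]
cv2.imwrite("pics/l2.png",cv2.resize(np.hstack([a,b]),None,fx=3,fy=3,interpolation=cv2.INTER_CUBIC))
E
```

```text
time_s: 7.75
eef_pos: [544.7, 84.6, 33.6]
ee_rot: [0.002, 0.998, 0.069, -0.006]
force: [-0.2, -1.2, -4.0]
grip_width: 0.129
[544.71644519  84.5977945   33.60089707] [ 0.00240219  0.99760459  0.06886436 -0.00608322] [-0.20561891 -1.24131934 -4.01026806]
```

View pics/l2.png

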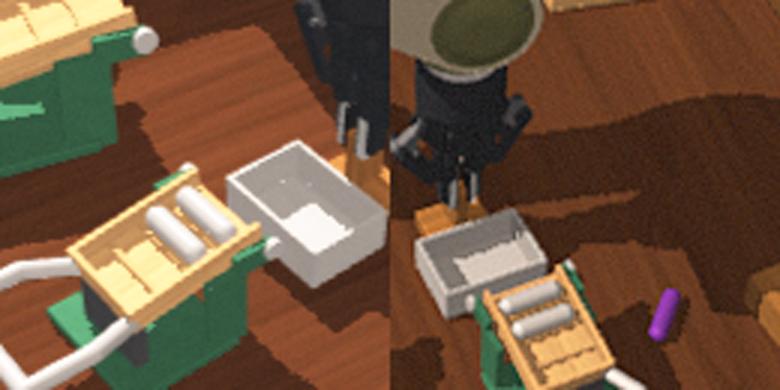

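```bash
python3 - <<'E'
from h import *
np.set_printoptions(precision=1,suppress=True)
A,B="scene","side"
c=[(11,48,34),(11,-48,34),(-55,-48,34),(-55,48,34)]
oa=[(A,c[3],(306.2,225)),(A,c[0],(329,213)),(A,c[1],(358.5,237.3)),(A,c[2],(334.3,249))]
ob=[(B,c[0],(314,206)),(B,c[1],(345.5,195.3)),(B,c[2],(357,212.3)),(B,c[3],(324,221.3))]
for o in (oa,ob,oa+ob):
    x,r=fit(None,o,z0=4.6,x0=(550,70,1.7)); print(x[:2],np.degrees(x[2]),r)
# tray y/x: frame fit: bar centres and pins
from numpy.linalg import norm
lip=[tri([("scene",(292.3,222)),],66)[0],tri([("scene",(321.7,247.7))],66)[0],tri([("side",(332,225.7))],66)[0],tri([("side",(365,214))],66)[0]]
bar=[tri([("scene",(213.3,265.3)),],61)[0],tri([("scene",(238.3,295.3))],61)[0],tri([("side",(366,282.7))],61)[0],tri([("side",(398.3,270))],61)[0]]
print(np.array(lip),np.array(bar)); l=np.mean(lip,0); b=np.mean(bar,0); d=l-b; print(l,b,norm(d),np.degrees(np.arctan2(d[1],d[0])))
E
```

```text
[551.   55.6] 96.41864869618574 [-0.9 -0.4  0.6 -0.6  0.5 -0.9 -0.1  1.5]
[549.2  55.1] 96.62967593867438 [-0.6 -0.8  1.  -1.1  0.2 -0.5 -0.6  2.2]
[550.1  55.7] 96.50646531579018 [-1.1 -0.6  0.4 -0.8  0.3 -1.1 -0.3  1.2 -0.3 -1.1  1.3 -1.3  0.5 -0.7
 -0.4  2. ]
[[515.7 -37.9]
 [608.5 -25.3]
 [520.4 -37.6]
 [611.2 -26.5]] [[ 541.1 -213.3]
 [ 627.2 -201.2]
 [ 547.1 -211.9]
 [ 630.5 -201.5]]
[563.9 -31.8] [ 586.5 -207. ] 176.61155132897974 97.34297069170863
```

```bash
python3 -m inch '[[0,0.006,0,0,0],[0.001,0.011,0,0,0],[0.001,0.011,0,0,0],[0,0.01,0,0,0],[0,0.005,0,0,0]]'
python3 -m inch '[[0,0,0.001,0,0],[0,0,0.002,0,0],[0,0,0.002,0,0],[0,0,0,0,0],[0,0,0,0,0]]'
```

```text
time_s: 8.27
eef_pos: [554.2, 38.6, 35.6]
ee_rot: [0.003, 0.998, 0.069, -0.005]
force: [-0.2, -0.1, -3.4]
grip_width: 0.127
time_s: 8.68
eef_pos: [554.8, 36.4, 30.8]
ee_rot: [0.003, 0.998, 0.067, -0.005]
force: [0.5, -0.1, -3.6]
grip_width: 0.126
```

```bash
python3 -m inch '[[0,-0.003,0.001,0,0],[0,-0.002,0.001,0,0],[0,0,0.001,0,0],[0,0,0.001,0,0],[0,0,0,0,0]]'
python3 - <<'E'
import cv2,numpy as np
from rig import capture,telemetry
s=telemetry.sense();print(s["eef_pos"],s["ee_rot"],s["force"])
a=capture("scene");b=capture("side")
a=a[165:295,230:360];b=b[125:255,305:435]
cv2.imwrite("pics/l3.png",cv2.resize(np.hstack([a,b]),None,fx=3,fy=3,interpolation=cv2.INTER_CUBIC))
E
```

```text
time_s: 9.1
eef_pos: [554.3, 42.1, 29.3]
ee_rot: [0.004, 0.998, 0.068, -0.004]
force: [0.1, 0.1, -3.5]
grip_width: 0.126
[554.34868797  42.05574161  29.25519947] [ 0.00417338  0.9976509   0.06826805 -0.00383915] [ 0.055611    0.10659015 -3.51997348]
```

View pics/l3.png

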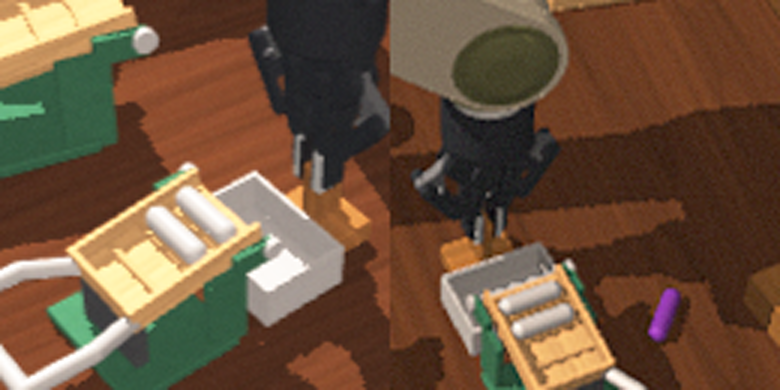

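The pan sits under the lip and still hangs just clear of the bench. Next I'll lower it until it touches, then release.

```bash
python3 -m inch '[[0,0,0.002,0,0],[0,0,0.002,0,0],[0,0,0.001,0,0],[0,0,0.001,0,0],[0,0,0,0,0]]'; python3 - <<'E'
from h import *
A,B="scene","side"
o=[(A,(11,48,34),(315.7,222.7)),(A,(11,-48,34),(344.3,248.3)),(B,(11,48,34),(322.3,218)),(B,(11,-48,34),(356,206.5))]
print(fit(None,o,z0=2,x0=(558,12,1.7)))
E
```

```text
time_s: 9.62
eef_pos: [554.3, 42.4, 29.0]
ee_rot: [0.005, 0.998, 0.069, -0.003]
force: [0.7, 0.6, -3.0]
grip_width: 0.123
(array([561.1784647 ,  11.83289474,   1.67397031]), array([-0.67250181,  0.01750853, -0.36765072,  0.05348853,  0.18618955,
       -1.00754553,  0.0945223 , -0.61925473]))
```

```bash
python3 -m inch '[[0,0,0.003,0,0],[0,0,0.003,0,0],[0,0,0,0,0],[0,0,0,0,0],[0,0,0,0,0]]'; python3 -m inch '[[0,0,0,0,0],[0,0,0,0,0],[0,0,0,0,0.015],[0,0,0,0,0.02],[0,0,0,0,0.03]]'
```

```text
time_s: 10.03
eef_pos: [554.8, 42.8, 29.6]
ee_rot: [0.006, 0.998, 0.07, -0.002]
force: [0.7, -0.3, -3.0]
grip_width: 0.127
time_s: 10.45
eef_pos: [555.0, 42.9, 28.6]
ee_rot: [0.005, 0.998, 0.07, -0.003]
force: [0.2, 0.4, 1.3]
grip_width: 0.347
```

```bash
python3 -m inch '[[0,0,0,0,0.035],[0,0,-0.01,0,0.035],[0,0,-0.02,0,0.035],[0,0,-0.03,0,0.035],[0,0,-0.036,0,0.035]]'; python3 -m inch '[[0,0,-0.03,0,0.035],[0,0,-0.01,0.11,0.035],[0,0,0,0.11,0.035],[0,0,0,0.11,0.035],[0,0,0,0.11,0.035]]'
python3 -m inch '[[0,0,0,0.11,0.035],[0,0,0,0.11,0.035],[0,0,0,0.11,0.035],[0,0,0,0.11,0.035],[0,0,0,0.11,0.035]]'
python3 -m inch '[[0,0,0,0.11,0.035],[0,0,0,0.11,0.035],[0,0,0,0.11,0.035],[0,0,0,0.11,0.035],[0,0,0,0.03,0.035]]'
```

```text
time_s: 10.87
eef_pos: [552.0, 44.2, 122.7]
ee_rot: [0.004, 0.998, 0.07, -0.009]
force: [1.2, 0.4, -0.3]
grip_width: 0.414
time_s: 11.28
eef_pos: [555.9, 44.6, 178.6]
ee_rot: [0.006, 0.988, -0.157, 0.002]
force: [-0.4, 0.4, -0.3]
grip_width: 0.412
time_s: 11.7
eef_pos: [556.2, 44.7, 183.9]
ee_rot: [0.004, 0.902, -0.432, 0.006]
force: [-0.4, -0.5, 0.2]
grip_width: 0.413
time_s: 12.12
eef_pos: [556.2, 44.8, 188.5]
ee_rot: [0.001, 0.767, -0.641, 0.008]
force: [0.2, 0.4, -0.1]
grip_width: 0.406
```

```bash
python3 -m inch '[[0.018,0.001,0,0.005,0.04],[0.028,0.0015,0,0.005,0.04],[0.028,0.0015,0,0.005,0.04],[0.028,0.0015,0,0.005,0.04],[0.028,0.0015,0,0.005,0.04]]'; python3 -m inch '[[0.028,0.0015,0,0.005,0.04],[0.028,0.0015,0,0.005,0.04],[0.028,0.0015,0,0,0.04],[0.028,0.0015,0,0,0.04],[0.01,0.0015,0,0,0.04]]'
python3 - <<'E'
from h import *
from rig import capture, telemetry
import pickle
s=telemetry.sense(); print(s["eef_pos"],s["ee_rot"])
m=camera_model("wrist"); im=capture("wrist"); cv2.imwrite("pics/w2.png",im); pickle.dump(m,open("w2.pkl","wb"))
print(proj("wrist",[[586.5,-207,61],[564,-32,66],[545,-213,61],[628.5,-201.5,61]],m))
E
```

```text
time_s: 12.53
eef_pos: [570.9, -83.9, 195.4]
ee_rot: [-0.0, 0.761, -0.649, 0.01]
force: [0.5, 0.6, -0.3]
grip_width: 0.466
time_s: 12.95
eef_pos: [581.4, -214.5, 201.9]
ee_rot: [-0.001, 0.756, -0.654, 0.012]
force: [-0.1, -0.3, -0.4]
grip_width: 0.467
[ 581.43576936 -214.45584316  201.89438395] [-0.00076739  0.75637624 -0.6540211   0.01228035]
[[312.9461096  173.25030416]
 [133.59633447 172.3569287 ]
 [313.28653309 212.19348674]
 [313.16244897 130.52137371]]
```

View pics/w2.png

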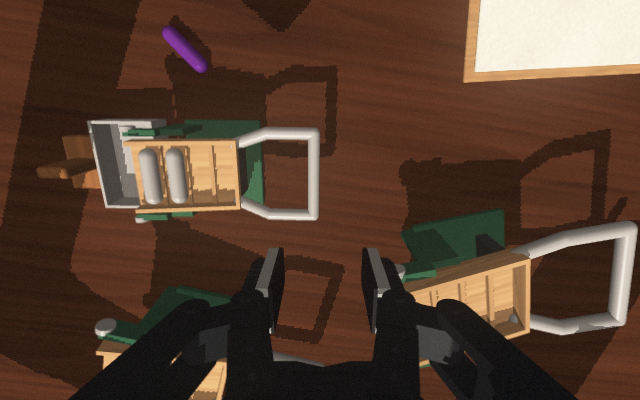

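The wrist view shows the bar at column 314, rows 128–218, with its middle where predicted (313,173). The pan is under the lip and both rollers are in their rows. I'll lower onto the bar.

```bash
python3 -m inch '[[-0.002,-0.001,0.012,0,0.04],[-0.002,-0.001,0.022,0,0.04],[-0.002,-0.001,0.026,0,0.04],[-0.002,-0.001,0.024,0,0.04],[0,0,0.01,0,0.04]]'; python3 -m inch '[[0,0,0.002,0,0.04],[0,0,0,0,0.04],[0,0,0,0,0.04],[0,0,0,0,0.04],[0,0,0,0,0.04]]'
```

```text
time_s: 13.42
eef_pos: [587.8, -205.6, 110.9]
ee_rot: [-0.002, 0.756, -0.654, 0.017]
force: [-0.4, 0.3, -0.7]
grip_width: 0.464
time_s: 13.83
eef_pos: [588.6, -203.7, 111.9]
ee_rot: [-0.003, 0.757, -0.654, 0.018]
force: [-1.1, 0.7, 0.1]
grip_width: 0.469
```

```bash
python3 -m inch '[[0.001,0,0.01,0,0.04],[0.001,0,0.016,0,0.04],[0.001,0.001,0.018,0,0.04],[0,0.001,0.016,0,0.04],[0,0,0.008,0,0.04]]'; python3 -m inch '[[0,0,0,0,0.02],[0,0,0,0,0.01],[0,0,0,0,0.0],[0,0,0,0,0.0],[0,0,0,0,0.0]]' 35
```

```text
time_s: 14.25
eef_pos: [591.9, -210.4, 45.2]
ee_rot: [-0.004, 0.756, -0.654, 0.023]
force: [1.2, 0.9, -0.6]
grip_width: 0.468
time_s: 14.67
eef_pos: [592.2, -206.5, 46.8]
ee_rot: [-0.006, 0.756, -0.654, 0.02]
force: [0.8, -0.2, -0.7]
grip_width: -0.0
```

```bash
python3 - <<'E'
import cv2,numpy as np
from rig import capture,camera_model
from h import proj
b=capture("side")[195:325,320:450];w=capture("wrist");cv2.imwrite("pics/w3.png",w)
print(proj("wrist",[[592,-206.5,47],[586.5,-208,61]]))
cv2.imwrite("pics/l4.png",np.hstack([cv2.resize(b,(400,400),interpolation=cv2.INTER_CUBIC),w[:, 120:520]]))
E
```

```text
[[320.87323556 240.61116271]
 [322.61449565 260.93996892]]
```

View pics/l4.png

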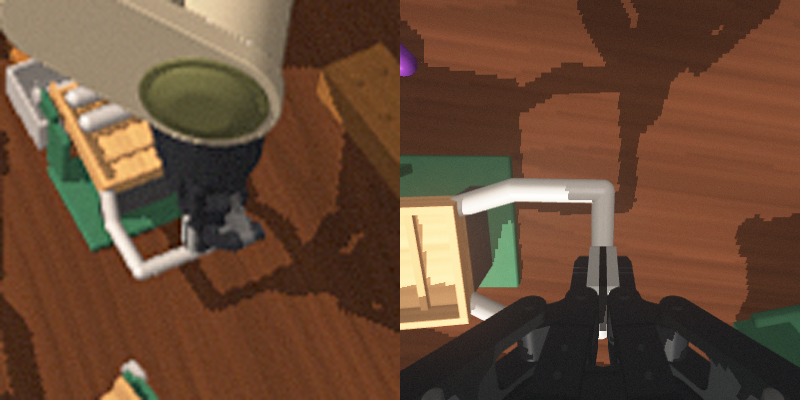

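```bash
python3 - <<'E'
import cv2,numpy as np
from rig import telemetry
from h import proj
s=telemetry.sense();print(s["eef_pos"],s["grip_width"],s["force"])
for z in (40,50,61,70): print(z,proj("wrist",[[590,-214,z],[590,-202,z],[628,-202,z]]).round(1).tolist())
w=cv2.imread("pics/w3.png")[165:345,260:390]
cv2.imwrite("pics/w3c.png",cv2.resize(w,None,fx=3.3,fy=3.3,interpolation=cv2.INTER_CUBIC))
E
```

```text
[ 592.20640132 -206.9153046    46.67990291] 0.0029118799898194265 [-0.88053059  0.14349061 -0.91064913]
40 [[332.4, 240.2], [312.9, 237.8], [321.8, 177.3]]
50 [[333.3, 247.5], [312.7, 245.0], [322.2, 181.5]]
61 [[334.4, 256.5], [312.6, 253.9], [322.7, 186.8]]
70 [[335.5, 264.8], [312.5, 262.0], [323.2, 191.7]]
```

View pics/w3c.png

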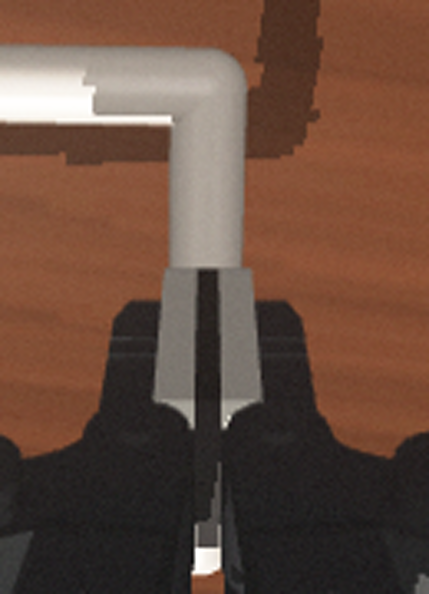

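The fingers closed above the bar. The contact zone sits higher than I assumed, so I'll reopen, go about 15 mm lower and close again.

```bash
python3 -m inch '[[0,0,-0.004,0,0.04],[0,0,0,0,0.04],[0,0,0,0,0.04],[0,0,0,0,0.04],[0,0,0,0,0.04]]' 35
python3 -m inch '[[0,0,0.005,0,0.04],[0,0,0.006,0,0.04],[0,0,0.006,0,0.04],[0,0,0.006,0,0.04],[0,0,0.003,0,0.04]]'
```

```text
time_s: 15.18
eef_pos: [592.3, -207.8, 52.0]
ee_rot: [-0.006, 0.756, -0.654, 0.021]
force: [-0.5, 0.5, 0.4]
grip_width: 0.472
time_s: 15.6
eef_pos: [593.3, -208.5, 23.2]
ee_rot: [-0.006, 0.756, -0.654, 0.021]
force: [-1.0, -0.4, 0.2]
grip_width: 0.469
```

```bash
python3 -m inch '[[0,0,-0.004,0,0.04],[0,0,-0.003,0,0.04],[0,0,0,0,0.0],[0,0,0,0,0.0],[0,0,0,0,0.0]]' 35
python3 -m inch '[[0,0,0,0,0],[0,0,0,0,0],[0,0,0,0,0.0],[0,0,0,0,0.0],[0,0,0,0,0.0]]' 35
```

```text
time_s: 16.02
eef_pos: [592.4, -206.7, 29.7]
ee_rot: [-0.006, 0.756, -0.654, 0.019]
force: [-2.5, 6.4, -2.1]
grip_width: 0.12
time_s: 16.43
eef_pos: [592.4, -206.7, 29.8]
ee_rot: [-0.006, 0.756, -0.654, 0.019]
force: [0.3, -0.8, -2.1]
grip_width: 0.121
```

```bash
python3 -m inch '[[0,0,-0.006,0,0],[0,0,-0.0065,0,0],[-0.0003,0,-0.0065,0,0],[-0.0005,0,-0.0065,0,0],[-0.0008,0,-0.0065,0,0]]'
python3 -m inch '[[-0.0012,-0.0003,-0.006,0,0],[-0.0014,-0.0003,-0.006,0,0],[-0.0016,-0.0003,-0.006,0,0],[-0.0018,-0.0003,-0.006,0,0],[-0.002,-0.0003,-0.004,0,0]]'
```

```text
time_s: 16.85
eef_pos: [592.1, -204.4, 64.1]
ee_rot: [-0.007, 0.756, -0.654, 0.021]
force: [4.9, 2.1, -3.5]
grip_width: 0.123
time_s: 17.27
eef_pos: [591.1, -196.2, 96.6]
ee_rot: [-0.006, 0.756, -0.654, 0.022]
force: [1.0, -5.1, -0.8]
grip_width: 0.12
```

```bash
python3 -m inch '[[-0.001,0,-0.004,0,0],[-0.002,0,-0.004,0,0],[-0.001,0,-0.002,0,0],[0,0,0,0,0],[0,0,0,0,0]]'
python3 -m inch '[[0,0,0,0,0],[0,0,0,0,0],[0,0,0,0,0],[0,0,0,0,0],[0,0,0,0,0]]'
python3 - <<'E'
import cv2,numpy as np
from rig import capture
a=capture("scene")[185:315,230:360];b=capture("side")[165:295,305:435]
cv2.imwrite("pics/l5.png",cv2.resize(np.hstack([a,b]),None,fx=3,fy=3,interpolation=cv2.INTER_CUBIC))
E
```

```text
time_s: 17.68
eef_pos: [590.5, -191.5, 108.9]
ee_rot: [-0.007, 0.756, -0.654, 0.023]
force: [2.9, -0.8, -2.6]
grip_width: 0.124
time_s: 18.1
eef_pos: [590.5, -191.8, 108.2]
ee_rot: [-0.007, 0.756, -0.654, 0.023]
force: [3.1, -0.6, -1.9]
grip_width: 0.121
```

View pics/l5.png

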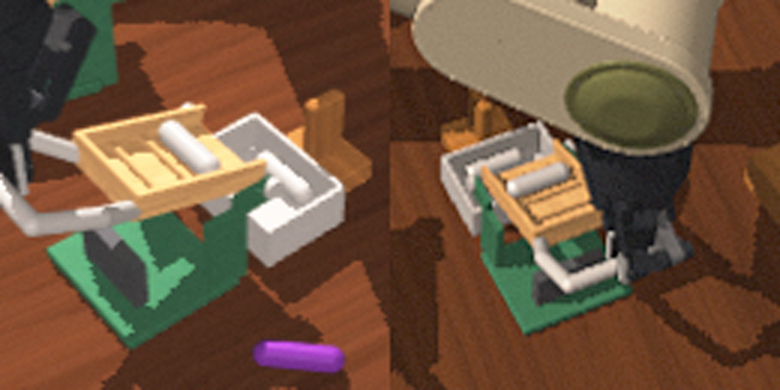

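The front roller now lies in the pan's pocket at scene crop (283,172), and the back roller is still in its row. I'll lower the tray.

```bash
python3 -m inch '[[0.0024,0,0.006,0,0],[0.0023,0,0.0062,0,0],[0.0021,0.0003,0.0062,0,0],[0.0019,0.0003,0.0062,0,0],[0.0016,0.0003,0.006,0,0]]'
python3 -m inch '[[0.0012,0.0003,0.006,0,0],[0.001,0,0.006,0,0],[0.0008,0,0.006,0,0],[0.0005,0,0.006,0,0],[0.0003,0,0.004,0,0]]'
```

```text
time_s: 18.62
eef_pos: [591.9, -202.5, 75.6]
ee_rot: [-0.007, 0.756, -0.655, 0.021]
force: [1.6, 1.4, -0.7]
grip_width: 0.119
time_s: 19.03
eef_pos: [592.3, -206.5, 43.1]
ee_rot: [-0.007, 0.756, -0.655, 0.019]
force: [0.5, 2.4, 0.2]
grip_width: 0.122
```

```bash
python3 -m inch '[[0,0,0.004,0,0],[0,0,0.004,0,0],[0,0,0.003,0,0],[0,0,0.002,0,0],[0,0,0.001,0,0]]'
python3 -m inch '[[0,0,0.001,0,0],[0,0,0,0,0],[0,0,0,0,0],[0,0,0,0,0],[0,0,0,0,0]]'
```

```text
time_s: 19.45
eef_pos: [592.4, -206.6, 33.6]
ee_rot: [-0.006, 0.756, -0.654, 0.019]
force: [-1.5, 1.5, 0.4]
grip_width: 0.121
time_s: 19.87
eef_pos: [592.4, -206.6, 33.6]
ee_rot: [-0.006, 0.756, -0.654, 0.02]
force: [-1.0, 2.0, 2.4]
grip_width: 0.12
```

```bash
python3 -m inch '[[0,0,0.003,0,0],[0,0,0.003,0,0],[0,0,0.002,0,0],[0,0,0,0,0],[0,0,0,0,0]]'
python3 -m inch '[[0,0,0,0,0.013],[0,0,0,0,0.016],[0,0,0,0,0.02],[0,0,0,0,0.03],[0,0,0,0,0.04]]' 20
```

```text
time_s: 20.28
eef_pos: [592.4, -206.7, 34.2]
ee_rot: [-0.005, 0.757, -0.653, 0.02]
force: [-0.1, 1.4, -0.6]
grip_width: 0.115
time_s: 20.7
eef_pos: [592.9, -207.7, 33.1]
ee_rot: [-0.005, 0.757, -0.653, 0.021]
force: [0.3, 0.2, 0.5]
grip_width: 0.461
```

Released. Raising clear of the bar.

```bash
python3 -m inch '[[0,0,0,0,0.045],[0,0,-0.01,0,0.045],[0,0,-0.02,0,0.045],[0,0,-0.03,0,0.045],[0,0,-0.035,0,0.045]]'
python3 -m inch '[[0.01,0,-0.03,0,0.045],[0.02,0,-0.01,0,0.045],[0.02,0,0,0,0.045],[0.01,0,0,0,0.045],[0,0,0,0,0.045]]'
python3 - <<'E'
import cv2,numpy as np
from rig import capture
a=capture("scene")[185:315,200:360];b=capture("side")[165:295,285:435]
cv2.imwrite("pics/l6.png",cv2.resize(np.hstack([a,b]),None,fx=2.5,fy=2.5,interpolation=cv2.INTER_CUBIC))
E
```

```text
time_s: 21.12
eef_pos: [586.0, -204.2, 124.8]
ee_rot: [-0.003, 0.757, -0.653, 0.014]
force: [-0.7, -0.2, -1.3]
grip_width: 0.529
time_s: 21.53
eef_pos: [596.3, -265.6, 182.9]
ee_rot: [-0.004, 0.758, -0.652, 0.023]
force: [-0.2, -0.5, 0.1]
grip_width: 0.533
```

View pics/l6.png

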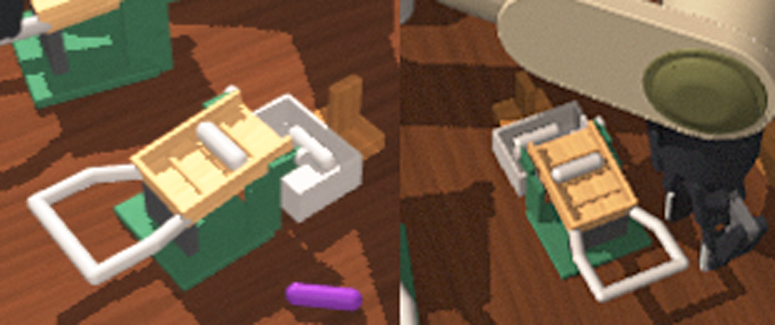

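The bar corners are at scene (213,266) and (238,295), within a pixel of the start. The front roller is in the pocket, the back roller is in its row, and the gripper is clear.

```bash
python3 -c "
from rig import finish_job
print(finish_job())"
```

```text
the job is handed in; nothing more can be done
None
```

I did the whole task and handed it in at about 21.6 s of the 64 s allowed. I carried the pan to the smallest tray and stood it under the lip. Then I raised the tray by its bar about 78 mm (roughly 26 degrees), lowered it and let go.

**With the tray raised:** the picture showed the front roller in the pan's pocket and the back roller still in its row.

**After letting go:**
- Both rollers were still in those places in the pictures.
- The bar corners were within about 1 pixel (2–3 mm) of where they started.
- The pan looked flat on the bench and still. I judged this by eye and did not measure its tilt or height.
- The gripper was well clear, and the force readings were near zero.

**What did not go as planned:**
- **First bar grip:** the fingers shut above the bar and missed it. I reopened, went about 17 mm lower and gripped it properly.
- **First pan grip:** it held only near the top of the fin, so I redid it lower before lifting.
- **Lowering the tray:** the gripper read about 4 mm higher than when it took hold, and did not come down when I pushed further. The final picture shows the bar back at its start place.

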